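Unlock the counter notice board, swing out its prop leg and stand it on the mat

ROBOT

A 6-joint arm with a two-finger parallel gripper is mounted at the origin on the work surface; the furniture and walls round the work are solid. World frame = base frame: x ahead of the robot, y to its left, z up, the work surface at z = 0. Lengths are in m, angles in rad, forces in N, time in s.
With the tool pointing down it reaches from about 0.35 to 0.775 m from the base axis. Payload 7.3 kg.
Tool frame: the origin (TCP) lies between the finger pads; the fingertips stand 19 mm ahead of it and the grasp point (between the pads) is the TCP (env.tcp_to_tips is the distance from the TCP to the fingertips, in m); z points along the fingers, y is the line along which they close (so a half turn about z gives the same grasp; the last joint's range is limited). The gripper opens to 92 mm and grips with 3 to 60 N. Pads are 19 mm wide; open, the fingers measure 130 mm over their backs; the gripper's body (75 mm by 190 mm) begins 47 mm behind the grasp point.
Start: joints at [-0.146, 0.342, 1.524, -0, 1.275, -0.146], TCP at [0.525, 0, 0.246] pointing down, gripper open.
Joint ranges: [-2.53, 2.53], [-0.77, 2.02], [0.04, 2.7], [-1, 4.14], [0.28, 2.66], [-3.11, 3.11]. Speed limits (rad/s): [2.57, 2.57, 3.14, 3.14, 3.14, 3.14].

INTERFACE

Orientations are given as [roll, pitch, yaw] about the fixed x, y, z axes, in that order (R = Rz(yaw) Ry(pitch) Rx(roll)).
In Python, from rig import env gives the robot as it stands.
- The arm moves only by the tool move_arm, never from a script. Its argument "moves" is a list that holds one entry, the list of rows, each a list of 5 numbers: the finger opening in m, from 0 to 0.0918, then the shift along the world's x, y, z in m, then the turn about the world's z in rad. In form: [[[grip, dx, dy, dz, turn], ...]]. A call has 1 to 12 rows; each row is the pose to reach, as a shift and turn from the pose commanded when the call began; what a row does not reach only later rows make up. A row lasts 1/12 s, in which the tool goes at most 41.7 mm and 7.16 degrees, less where a joint would pass 70% of its speed; a pose out of reach is approached as far as the arm can. A call with a gripper value outside its range is refused whole. The fingers move at their own pace and stop on an object; "force" is the grip in N (left out, the last holds). Time passes only in rows, so rows that repeat a pose let the fingers close. It gives the time, the measured TCP pose, the force, the opening and the grip force at its end, in the units of the state.
- env.state(): the state, without advancing time (a new reading comes with each control period).
- env.capture(name): name is "scene" or "side" or "wrist"; returns a dict with "pixels" (384x512x3 uint8, blue, green, red), "mtx" (3x3 intrinsics, pixels), "position" and "orientation" of the camera in the world. Camera axes: x right, y down, z forward; pixel columns grow to the right and rows downward; lengths in m; the calibration is good to about 2 mm. The wrist camera is an equidistant fisheye: a pixel r from the principal point sees the ray r / f radians off the axis. A picture is of the moment at which its call begins. There is no depth.
- env.job_done(): hands the job in; it is judged then, once.
The state is a dict: "time_s": time; "joint_positions": joint angles; "joint_velocities": joint speeds; "effort": joint torques, N m; "tcp_pos": TCP position; "tool_rot": TCP orientation; "contact_force": force on the tool from outside, world axes, zero at the start; "moment": the same for the moment, N m; "grip_width": opening from 0.0 (shut) to 1.0 (fully open); "gripper_force": force on a finger pad.
Only numpy, scipy, OpenCV 4.12 (cv2) and the standard library are available. Lean on these libraries where they do the work, as an engineer would, in place of code of your own. Each camera call takes 0.05 s, during which the arm holds its last target. There are 200 camera calls.

TASK

First pinch the two spring tabs of the rack's lock knob and turn it anticlockwise to its stop, freeing the notice board; then, with the board still in the rack, push its folded prop leg out until it hits its stop. Lift the board out and stand it gently upright, leg out, wholly on the desk mat, parallel to the mat's long sides, white face away from the robot and leg towards it. Leave the lock open and do not disturb the other things on the desk.

Things in the scene. Friction and masses are not known exactly. Their poses are not given: they have to be found in the camera images.
- board_centre (a point): Centre (half-way up) of the loose notice board, white panel in an aluminium frame: 14 mm thick (x), 156 long (y), 110 high (z), 0.3 to 0.5 kg. +x is the white face's normal, -x the back with the leg. It starts in the rack's slot, lower edge 8 mm above the desk; slot walls reach 25 mm up it, 2 mm play. Grip it from above across the thickness at mid top edge, at most 40 mm deep.
- prop_leg (a joint): Angle of the grey prop leg on the board's back, rad: 0 folded along the board (pointing to the board's -y), 1.57 at its stop, square out (pointing to the board's -x); growing is clockwise from above. Starts at 0 to 0.25. Vertical hinge at the middle of the back; light friction (0.5 N at its end), stays where left.
- leg_pivot (a point): On the leg's vertical hinge axis, 8 mm behind the board's middle plane, 108 mm above the board's lower edge. Axes turn with the leg, which reaches from here along its own -y; between hinge and end post it is low, 33 to 69 mm above the board's lower edge.
- leg_post (a point): Top middle of the pushed face of the leg's upright end post (radius 92 to 114 mm from the hinge, 8 mm thick, from foot level up to 108 mm). Folded, it stands out past the board's -y end (78 mm from the hinge), so it can be pushed from the white-face side. Axes turn with the leg: +x is the pushed face's normal; push along -x, following the arc.
- rack: Fixed grey rack, origin on the desk under the slot's middle; y along the slot (the board's y at the start). Base 64 mm wide, 8 thick, from y = -84 to +152 mm; slot walls to 33 mm above the desk. A round post at y = +118 mm carries a housing of radius 34 mm, up to 106 mm (stop blocks to 117 mm), with the lock knob on top.
- lock_knob (a joint): Turn of the lock knob on the rack's post about its vertical axis, rad: 0 locked (12 mm wide flag along the rack's -y, 3 mm above the board's top edge, over its last 16 mm; flag top 130 mm above the desk), 1.45 open at its stop, anticlockwise from above (flag towards the rack's +x). Teeth on the tabs block it at 0 until pinched. Stays where left.
- knob_grip (a point): On the knob's axis, 149 mm above the desk, at grip height; axes turn with the knob. Two upright tabs at its -x and +x sides, 22 mm wide, 132 to 164 mm above the desk, 56 mm over their outer faces. Pinch along x: each slides in up to 10 mm (36 mm over both), 8 mm or more frees the lock; springs 2.5 to 5 N each. Knob top at 167 mm.
- tab_near (a joint): Travel of the tab at the knob's -x side, m: 0 out, 0.010 pinched fully in.
- tab_far (a joint): Travel of the tab at the knob's +x side, m: 0 out, 0.010 pinched fully in.
- mat: Fixed dark rubber desk mat, 200 mm (x) by 240 mm (y, the long sides), 4 mm thick, origin at the centre of its underside, +x to the visitors' side. The leg, out, reaches 122 mm behind the board's middle plane, so board and leg fit centrally with the board's centre 57 mm to +x of the mat's centre.
- mug: Green mug, 80 mm across, 102 mm high; bystander, leave alone.
- stapler: Black stapler, 151x46x60 mm; bystander, leave alone.
- calculator: Desk calculator, 118x70x16 mm; bystander, leave alone.
- notes: Pad of yellow sticky notes, 70x75x21 mm; bystander, leave alone.
Mind the look-alikes: they are no part of the job. What is meant by the part that bears board_centre is not purple, and is the smaller of those in its own colour.

How it is judged:
On the way, in this order (a step that is already met when the one before it is completed fails the run):
1. lock knob turned open, board still in the rack with its leg not yet out (value of joint lock_knob above 1.2 rad and z of board_centre in the frame of rack below 0.075 m and value of joint prop_leg below 0.8 rad), for 0.1 s.
2. prop leg pushed out to its stop while the board stands in the rack (value of joint prop_leg above 1.5 rad and z of board_centre in the frame of rack below 0.075 m and angle between board_centre's own z axis and vertical below 0.15 rad), for 0.2 s.
3. board lifted clear of the rack with its leg out (z of board_centre in the frame of rack above 0.1 m and value of joint prop_leg above 1.4 rad), for 0.1 s.
At the end, for the whole second after the job is handed in: Knob open (over 1.2 rad), leg out (over 1.45 rad), board at rest, upright within 0.06 rad on the mat: centre 18 to 96 mm beyond the mat's centre and within 45 mm sideways, within 0.2 rad of its long sides, leg post 5 to 92 mm on the robot's side of the mat's centre (value of joint prop_leg above 1.45 rad and value of joint lock_knob above 1.2 rad and angle between board_centre's own z axis and vertical below 0.06 rad and z of board_centre in the frame of mat between 0.055 and 0.063 m and x of board_centre in the frame of mat between 0.018 and 0.096 m and y of board_centre in the frame of mat between -0.045 and 0.045 m and angle between the y axis of board_centre and the y axis of mat, either way round below 0.2 rad and x of leg_post in the frame of mat between -0.092 and -0.005 m and linear speed of board below 0.02 m/s); the robot touches nothing.
It fails at once if the board is tipped over (angle between board_centre's own z axis and vertical above 0.6 rad).
It fails at once if the board is dropped or pressed hard on the mat (over 60 N) (contact force between board and mat above 60 N).
It fails at once if the mug, stapler, calculator or note pad is moved more than 30 mm (distance of any of mug, stapler, calculator, notes from where it was at the start of the episode above 0.03 m).
It also fails if it takes over 72 s, if anything falls off the work surface, if the arm or the gripper's body presses on something with over 40 N, if the wrist force passes 120 N, or if a joint passes its speed limit or range.

## Working session

There is one attempt and no reset: what is moved stays moved. The work goes in short steps, Python scripts to look and compute and a tool call to move; the robot and the scene stay as the last step left them, time stands still between calls to the robot, and variables do not carry over. Pictures are saved under pics/ and viewed, at most 10 in all, crops included, and the job is handed in when it is done.

Besides the shell and the picture viewer there is one more tool, called after ">>>" as name(argument=value, ...) on one line, values as JSON. move_arm: Moves the arm, as the interface text tells. Its arguments: {"type":"object","properties":{"moves":{"type":"array"},"force":{"type":"number"}},"required":["moves"]}

```bash
ls; mkdir -p pics; cat > h.py <<'E'
from rig import env
import numpy as np, cv2
from scipy.spatial.transform import Rotation as R
def cap(n):
    c=env.capture(n); c['n']=n; return c
def rot(c):
    o=np.array(c['orientation']); 
    return o if o.shape==(3,3) else R.from_euler('xyz',o).as_matrix()
def ray(c,u,v):
    K=np.array(c['mtx']); x=(u-K[0,2])/K[0,0]; y=(v-K[1,2])/K[1,1]
    if c['n']=='wrist':
        r=np.hypot(x,y); d=np.array([np.sin(r)*x/max(r,1e-9),np.sin(r)*y/max(r,1e-9),np.cos(r)])
    else: d=np.array([x,y,1.])
    return np.array(c['position']),rot(c)@d
def onz(c,u,v,z):
    p,d=ray(c,u,v); return p+d*(z-p[2])/d[2]
def proj(c,P):
    K=np.array(c['mtx']); q=rot(c).T@(np.array(P)-np.array(c['position']))
    if c['n']=='wrist':
        s=np.hypot(q[0],q[1]); t=np.arctan2(s,q[2]); x,y=q[0]/s*t,q[1]/s*t
    else: x,y=q[0]/q[2],q[1]/q[2]
    return K[0,0]*x+K[0,2],K[1,1]*y+K[1,2]
E
python3 - <<'E'
from h import *
for n in ('scene','side','wrist'):
    c=cap(n); cv2.imwrite(f'pics/{n}0.png',c['pixels']); print(n,c['position'],c['orientation'],c['mtx'])
a=[cv2.imread(f'pics/{n}0.png') for n in ('scene','side','wrist')]
cv2.imwrite('pics/s0.png',cv2.resize(a[0],(800,600))); cv2.imwrite('pics/d0.png',cv2.resize(a[1],(800,600)))
print(env.state())
E
```

```text
pics
scene [-0.42083602  0.72993941  1.04382587] [-2.19981717 -0.02384778 -2.34184628] [[433.00556439   0.         249.56687936]
 [  0.         433.00556439 188.45223151]
 [  0.           0.           1.        ]]
side [ 0.13722843 -1.25393988  0.68531547] [-2.03758127 -0.02213009 -0.30816388] [[407.69638749   0.         257.37591367]
 [  0.         407.69638749 191.15763035]
 [  0.           0.           1.        ]]
wrist [0.52421981 0.07574632 0.38307399] [ 2.85790862e+00  2.05379107e-03 -2.43274411e-04] [[297.31863964   0.         257.30068246]
 [  0.         297.31863964 191.19325382]
 [  0.           0.           1.        ]]
{'time_s': 0.15, 'joint_positions': array([-1.46009139e-01,  3.42549684e-01,  1.52474333e+00, -3.05312289e-06,
        1.27538525e+00, -1.46008806e-01]), 'joint_velocities': array([-0.00069159, -0.00090355, -0.00248646,  0.00077869, -0.00068447,
        0.00198851]), 'effort': array([ 7.52666965e-04, -4.31470585e+01, -2.44352603e+01,  7.18239485e-02,
        5.38185902e-02, -1.32920518e-04]), 'tcp_pos': array([5.24744599e-01, 5.41359544e-05, 2.45230283e-01]), 'tool_rot': array([-3.14051817e+00, -1.55057004e-04,  1.57079680e+00]), 'contact_force': array([-0.70998385,  0.01191525, -0.31635545]), 'moment': array([-0.00473053,  0.0126531 , -0.02295219]), 'gripper_force': 0.0, 'grip_width': 0.999810540311455}
```

View pics/s0.png

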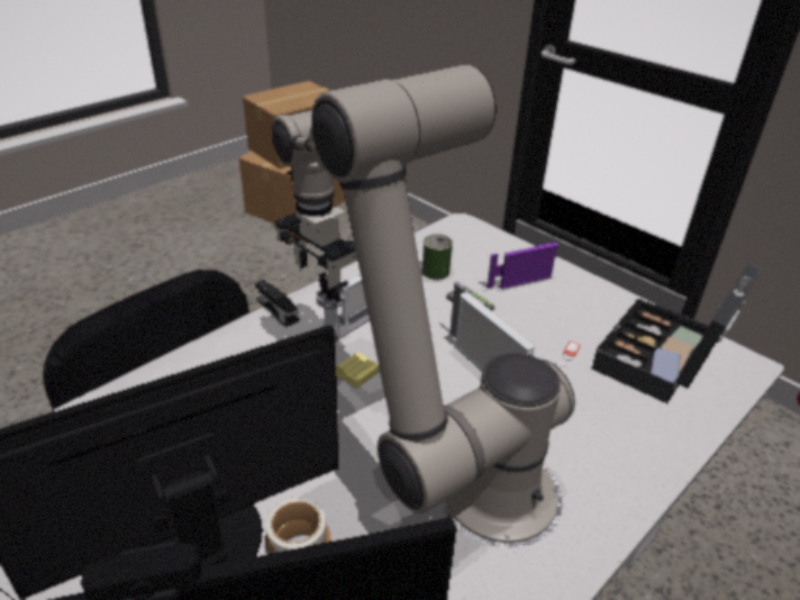

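View pics/d0.png

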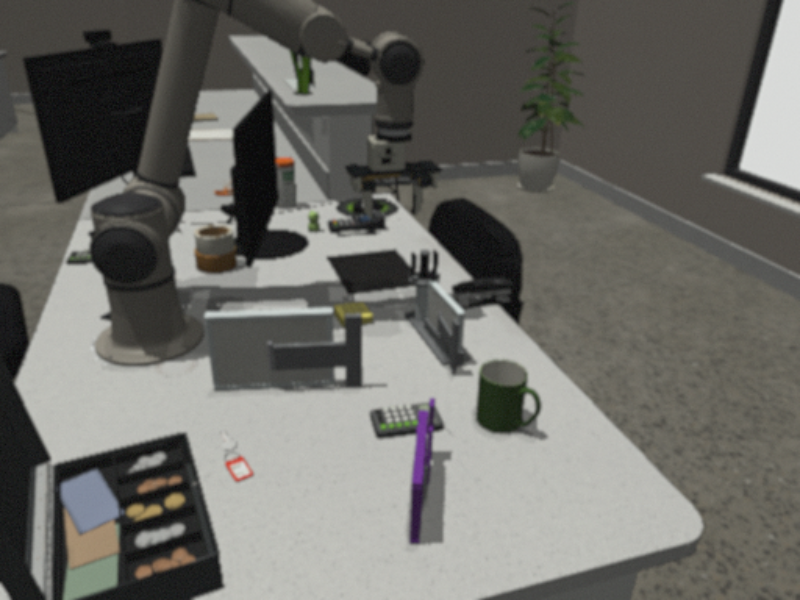

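Candidates, in 800x600 side-view pixels: a big grey board with leg (285,348), a grey board in the rack (438,322), and a purple one (422,470). By the description (not purple, the smaller grey one) it is the rack board at (438,322). The knob is at (425,262) and the dark mat at (372,268). I'll check this in a close crop and in the wrist view.

```bash
python3 - <<'E'
import cv2,numpy as np
a=cv2.imread('pics/side0.png')[145:265,195:355]
w=cv2.imread('pics/wrist0.png')
cv2.imwrite('pics/c1.png',cv2.resize(a,(800,600),interpolation=cv2.INTER_CUBIC))
cv2.imwrite('pics/w1.png',cv2.resize(w,(800,600),interpolation=cv2.INTER_CUBIC))
E
```

```text
(no output)
```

View pics/c1.png

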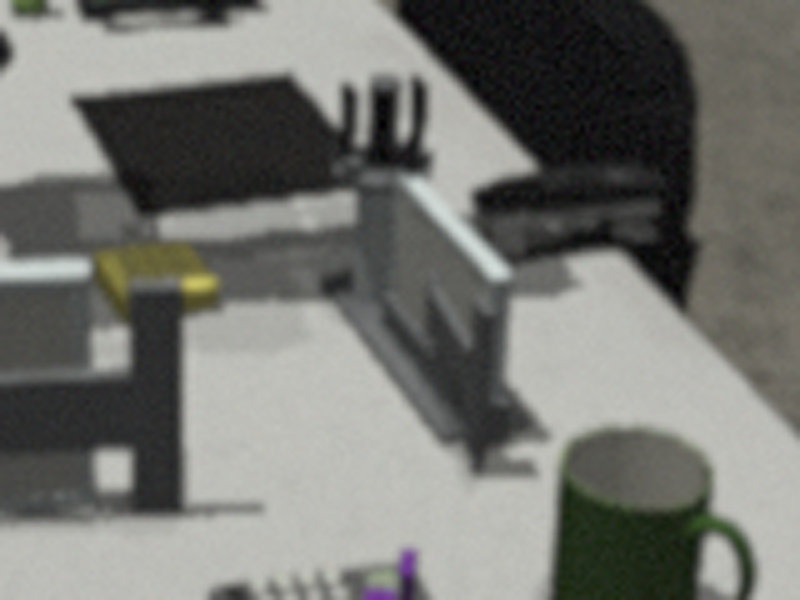

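View pics/w1.png

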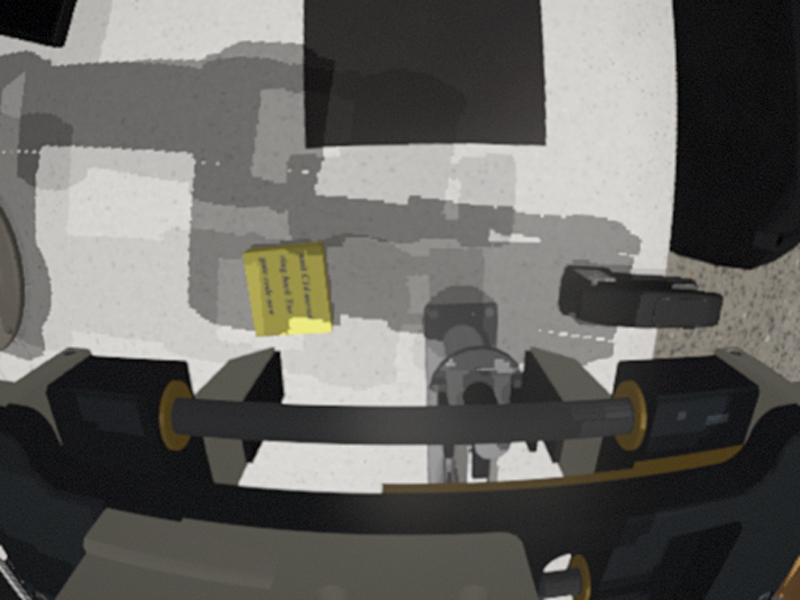

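The crop confirms it. The rack board has its leg on the robot side at (440,320) with the post at (485,370), so the rack axes are close to world. The knob with its tabs is at (385,120) in the crop and at (477,395) in the wrist view; mat and notes are visible too. I'll back off in -y so the wrist camera sees the whole rack.

>>> move_arm(moves=[[[0.0918,0,-0.04,0.01,0],[0.0918,0.01,-0.08,0.02,0],[0.0918,0.02,-0.12,0.04,0],[0.0918,0.03,-0.16,0.06,0],[0.0918,0.03,-0.2,0.08,0],[0.0918,0.03,-0.22,0.1,0],[0.0918,0.03,-0.22,0.1,0],[0.0918,0.03,-0.22,0.1,0]]])

```text
time_s: 0.82
tcp_pos: [0.5551, -0.2218, 0.3462]
tool_rot: [3.14, 0.001, 1.568]
contact_force: [-0.2, 0.4, -0.7]
grip_width: 1.003
gripper_force: 0.0
```

```bash
python3 - <<'E'
from h import *
c=cap('wrist'); import pickle; pickle.dump(c,open('w2.pkl','wb')); print(c['position'],c['orientation'],env.state()['tcp_pos'])
cv2.imwrite('pics/w2.png',cv2.resize(c['pixels'],(800,600),interpolation=cv2.INTER_CUBIC))
E
```

```text
[ 0.55444026 -0.14596634  0.48409668] [ 2.85702223e+00 -8.85454493e-04 -3.23324004e-03] [ 0.55478237 -0.22020341  0.34515917]
```

View pics/w2.png

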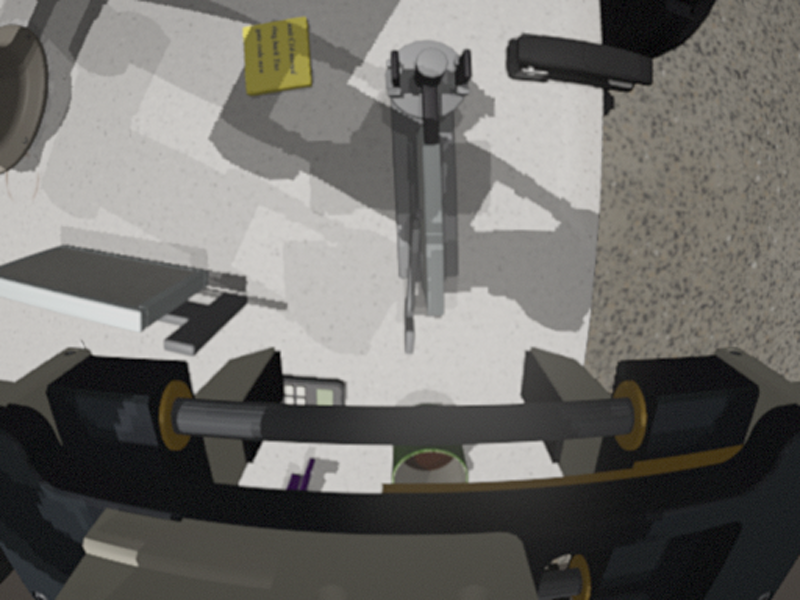

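Very clear view: knob cap (431,64), tabs (394,72)/(465,68), flag tip (430,142), board end on top (436,314), leg post (409,350), mug under the gripper (430,465), stapler (580,60).

```bash
python3 - <<'E'
from h import *
import pickle
c=pickle.load(open('w2.pkl','rb'))
s=.64
for n,u,v,z in [('knob',431,64,.167),('tabL',394,72,.164),('tabR',465,68,.164),('flagtip',430,142,.13),('bdnear',436,306,.118),('bdmid',432,180,.118),('postend',409,350,.116),('post in',410,322,.116),('bd end L',428,315,.118),('bd end R',444,315,.118),('mug',430,465,.102),('stapL',515,60,.05),('notes',278,55,.02)]:
    print(n,onz(c,u*s,v*s,z).round(4))
# gray crop analysis: board top edge lateral centre by rows
g=cv2.cvtColor(c['pixels'],cv2.COLOR_BGR2GRAY).astype(int)
for r in range(100,212,8): print(r,g[r,250:300:1].tolist())
# mat from scene/wrist0
w=cv2.imread('pics/wrist0.png');
K=c['mtx']
c0=dict(n='wrist',position=[0.52421981,0.07574632,0.38307399],orientation=[2.85790862,2.05379107e-03,-2.43274411e-04],mtx=K)
for u,v in [(307,146),(545,143),(305,2),(540,2)]: print('mat',onz(c0,u*s,v*s,.004).round(4))
c1=dict(n='side',position=[0.13722843,-1.25393988,0.68531547],orientation=[-2.03758127,-0.02213009,-0.30816388],mtx=[[407.69638749,0,257.37591367],[0,407.69638749,191.15763035],[0,0,1]])
for u,v in [(75,98),(292,77),(345,190),(150,212)]: print('mat side',onz(c1,195+u/5,145+v/5,.004).round(4))
E
```

```text
knob [ 0.5744 -0.0747  0.167 ]
tabL [ 0.5495 -0.0799  0.164 ]
tabR [ 0.5978 -0.0762  0.164 ]
flagtip [ 0.5758 -0.1272  0.13  ]
bdnear [ 0.5825 -0.2594  0.118 ]
bdmid [ 0.5781 -0.1565  0.118 ]
postend [ 0.5602 -0.2994  0.116 ]
post in [ 0.561 -0.274  0.116]
bd end L [ 0.5759 -0.2672  0.118 ]
bd end R [ 0.5893 -0.2673  0.118 ]
mug [ 0.582  -0.4323  0.102 ]
stapL [ 0.6609 -0.0404  0.05  ]
notes [ 0.4306 -0.026   0.02  ]
100 [99, 76, 70, 72, 75, 74, 78, 72, 75, 75, 69, 62, 63, 63, 60, 57, 63, 73, 80, 80, 99, 118, 127, 127, 127, 126, 124, 126, 123, 123, 125, 103, 75, 68, 76, 79, 76, 77, 78, 77, 74, 85, 99, 104, 103, 105, 103, 104, 102, 104]
108 [103, 95, 73, 74, 76, 75, 76, 78, 76, 73, 70, 61, 58, 58, 60, 57, 60, 70, 78, 81, 92, 112, 124, 124, 125, 125, 125, 125, 123, 123, 123, 110, 91, 85, 97, 99, 82, 77, 76, 78, 76, 79, 96, 103, 105, 106, 105, 104, 103, 101]
116 [105, 101, 80, 73, 76, 77, 76, 77, 76, 78, 76, 70, 64, 60, 61, 59, 59, 65, 77, 81, 85, 104, 119, 124, 125, 125, 125, 124, 123, 122, 122, 115, 96, 87, 93, 82, 78, 77, 76, 78, 75, 75, 91, 104, 105, 102, 103, 101, 103, 100]
124 [10
[... 2179 characters left out ...]
90, 168, 112, 113, 149, 145, 110, 101, 117, 131, 130, 129, 128, 129, 130, 122, 120, 140, 145, 140, 141, 141, 139, 138, 138, 138, 142, 167, 188, 192, 192, 191, 191, 192, 197, 202, 203, 203, 203, 204, 203, 204, 201]
204 [205, 203, 200, 193, 191, 191, 192, 189, 160, 104, 77, 75, 75, 84, 133, 186, 204, 204, 204, 204, 204, 203, 204, 205, 205, 207, 206, 203, 196, 194, 194, 194, 198, 204, 203, 202, 201, 200, 200, 201, 203, 204, 204, 203, 203, 201, 199, 199, 201, 201]
mat [0.4461 0.0946 0.004 ]
mat [0.6416 0.0993 0.004 ]
mat [0.4434 0.2201 0.004 ]
mat [0.6389 0.2239 0.004 ]
mat side [0.4436 0.321  0.004 ]
mat side [0.6355 0.319  0.004 ]
mat side [0.6078 0.0903 0.004 ]
mat side [0.4534 0.092  0.004 ]
```

>>> move_arm(moves=[[[0.0918,0.01,0.03,-0.03,0.04],[0.0918,0.02,0.05,-0.05,0.04],[0.0918,0.02,0.07,-0.08,0.04],[0.0918,0.02,0.07,-0.08,0.04],[0.0918,0.02,0.07,-0.08,0.04]]])

```text
time_s: 1.28
tcp_pos: [0.5739, -0.1473, 0.2635]
tool_rot: [-3.137, -0.002, 1.614]
contact_force: [1.1, -0.6, -0.4]
grip_width: 0.998
gripper_force: 0.0
```

```bash
python3 - <<'E'
from h import *
import pickle
c=cap('wrist'); pickle.dump(c,open('w3.pkl','wb')); s=env.state(); print(c['position'],s['tcp_pos'],s['tool_rot'])
k=proj(c,[.5744,-.0745,.167]); print(k)
x,y=int(k[0])-80,max(int(k[1])-50,0); print(x,y)
cv2.imwrite('pics/w3.png',cv2.resize(c['pixels'][y:y+120,x:x+160],(800,600),interpolation=cv2.INTER_CUBIC))
E
```

```text
[ 0.57070152 -0.0719376   0.40162582] [ 0.57485198 -0.14878584  0.26550302] [-3.14035778e+00 -3.08362141e-04  1.61303177e+00]
(np.float64(263.6362148410136), np.float64(110.94815335705765))
183 60
```

View pics/w3.png

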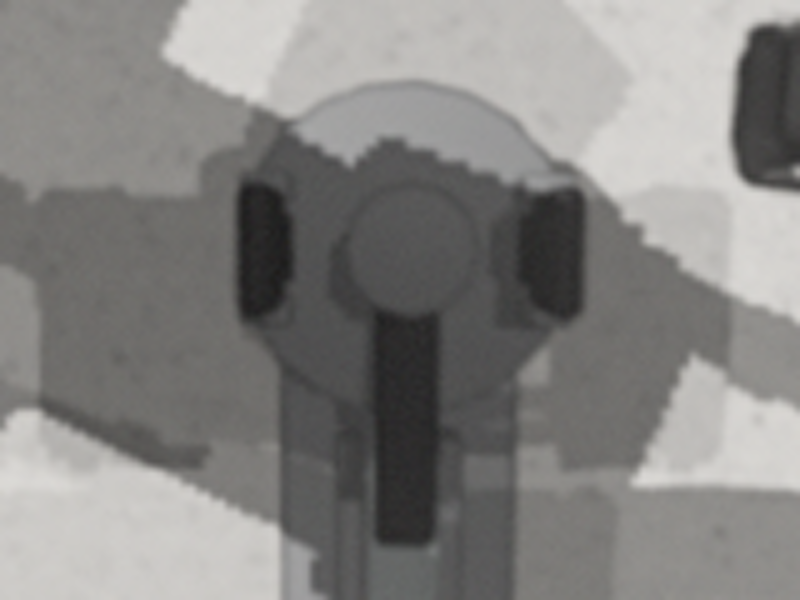

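The crop shows the knob straight from above: cap (412,250), tab outer edges x=239 and 583 (y 186–316), flag straight down to (406,545). The tool is aligned with the knob.

```bash
python3 - <<'E'
from h import *
import pickle
c=pickle.load(open('w3.pkl','rb'))
for n,u,v,z in [('cap',412,250,.167),('L',239,250,.164),('R',583,252,.164),('flag',406,545,.13),('flagroot',406,320,.13)]:
    print(n,onz(c,183+u/5,60+v/5,z).round(4))
s=env.state(); Rm=R.from_euler('xyz',s['tool_rot']).as_matrix(); print(s['tcp_pos'],s['tool_rot'],Rm[:,1])
E
```

```text
cap [ 0.5757 -0.0737  0.167 ]
L [ 0.5484 -0.0747  0.164 ]
R [ 0.603  -0.0724  0.164 ]
flag [ 0.578  -0.1287  0.13  ]
flagroot [ 0.576  -0.0868  0.13  ]
[ 0.57485198 -0.14878584  0.26550302] [-3.14035778e+00 -3.08362141e-04  1.61303177e+00] [ 0.99910744  0.04222324 -0.00123488]
```

>>> move_arm(moves=[[[0.0918,0.001,0.035,0,0],[0.0918,0.001,0.075,0,0],[0.0918,0.001,0.075,-0.03,0],[0.0918,0.001,0.075,-0.06,0],[0.0918,0.001,0.075,-0.09,0],[0.0918,0.001,0.075,-0.116,0],[0.08,0.001,0.075,-0.116,0],[0.07,0.001,0.075,-0.116,0],[0.06,0.001,0.075,-0.116,0],[0.06,0.001,0.075,-0.116,0],[0.06,0.001,0.075,-0.116,0]]], force=20)

```text
time_s: 2.25
tcp_pos: [0.5771, -0.0754, 0.1519]
tool_rot: [3.138, 0.001, 1.611]
contact_force: [-0.2, 0.8, -0.9]
grip_width: 0.688
gripper_force: 0.0
```

>>> move_arm(moves=[[[0.05,0,0,0,0],[0.045,0,0,0,0],[0.04,0,0,0,0],[0.035,0,0,0,0],[0.034,0,0,0,0],[0.034,0,0,0,0]]])

```text
time_s: 2.75
tcp_pos: [0.576, -0.0752, 0.151]
tool_rot: [3.141, 0.001, 1.611]
contact_force: [-3.8, -0.5, 8.5]
grip_width: 0.375
gripper_force: 12.5
```

>>> move_arm(moves=[[[0.034,0,0,0,0.04],[0.034,0,0,0,0.1],[0.034,0,0,0,0.18],[0.034,0,0,0,0.26],[0.034,0,0,0,0.34],[0.034,0,0,0,0.4]]])

```text
time_s: 3.25
tcp_pos: [0.5767, -0.075, 0.151]
tool_rot: [3.139, 0.001, 2.015]
contact_force: [-1.4, 0.1, 6.1]
grip_width: 0.376
gripper_force: 14.0
```

```bash
python3 - <<'E'
from h import *
s=env.state(); print(s['moment'],s['contact_force'],s['tool_rot'],s['joint_positions'])
E
```

```text
[ 0.11317758  0.08324236 -0.04922673] [-1.40927554  0.05978841  6.09588828] [3.13948915e+00 1.41414649e-03 2.01480591e+00] [-2.61262117e-01  5.29968694e-01  1.49895560e+00  3.20168214e-04
  1.11014999e+00 -7.05415153e-01]
```

>>> move_arm(moves=[[[0.034,0,0,0,0.1],[0.034,0,0,0,0.2],[0.034,0,0,0,0.3],[0.034,0,0,0,0.4],[0.034,0,0,0,0.5],[0.034,0,0,0,0.6],[0.034,0,0,0,0.7],[0.034,0,0,0,0.8],[0.034,0,0,0,0.9],[0.034,0,0,0,0.98],[0.034,0,0,0,1.04],[0.034,0,0,0,1.04]]])

```text
time_s: 4.25
tcp_pos: [0.5777, -0.0735, 0.151]
tool_rot: [3.139, 0.004, 3.054]
contact_force: [3.5, 6.4, 4.5]
grip_width: 0.373
gripper_force: 13.9
```

```bash
python3 - <<'E'
from h import *
s=env.state(); print(s['moment'],s['contact_force'],s['tool_rot'],s['joint_positions'])
for n in ('wrist','side'):
    c=cap(n); k=proj(c,[.5757,-.0737,.15]); print(n,k)
    x,y=max(int(k[0])-80,0),max(int(k[1])-60,0)
    cv2.imwrite(f'pics/k_{n}.png',cv2.resize(c['pixels'] if n=='wrist' else c['pixels'][y:y+120,x:x+160],(400,300),interpolation=cv2.INTER_CUBIC))
cv2.imwrite('pics/k.png',np.hstack([cv2.imread('pics/k_wrist.png'),cv2.imread('pics/k_side.png')]))
E
```

```text
[ 1.3250951  -0.58198641  0.00383995] [3.46997211 6.42411794 4.50483509] [3.13909419 0.00445639 3.05411365] [-0.25978659  0.53037379  1.49824184  0.0036029   1.10901759 -1.74470833]
wrist (np.float64(256.620784900486), np.float64(252.93364107078995))
side (np.float64(271.710803912954), np.float64(165.21007822741217))
```

View pics/k.png

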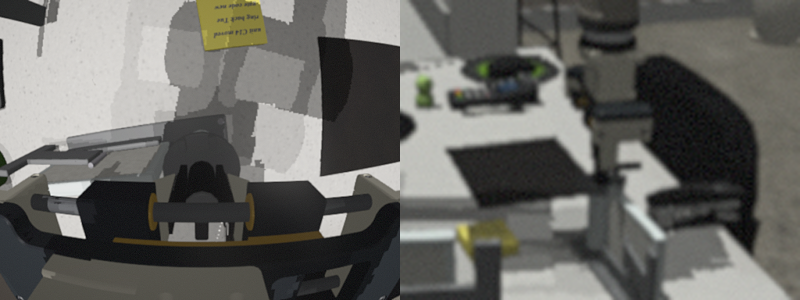

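The flag now points to world +x (straight below the cap in the wrist view at (203,225)) and the tool turned 1.44 rad, so the knob is open. I'll release, rise, and work out clearances for the leg push.

>>> move_arm(moves=[[[0.06,0,0,0,0],[0.07,0,0,0,0],[0.075,0,0,0,0],[0.075,0,0,0,0],[0.075,0,0,0.03,0],[0.075,0,0,0.07,0],[0.05,0,-0.03,0.1,-0.1],[0.02,0,-0.07,0.1,-0.2],[0,0.01,-0.11,0.1,-0.32],[0,0.02,-0.15,0.1,-0.44],[0,0.03,-0.19,0.1,-0.56],[0,0.03,-0.22,0.1,-0.68]]])

```text
time_s: 5.35
tcp_pos: [0.6055, -0.2981, 0.248]
tool_rot: [-3.14, -0.003, 2.363]
contact_force: [0.6, 0.2, 0.3]
grip_width: 0.421
gripper_force: 0.0
```

```bash
python3 - <<'E'
from h import *
import pickle
c=pickle.load(open('w2.pkl','rb'))
c1=dict(n='side',position=[0.13722843,-1.25393988,0.68531547],orientation=[-2.03758127,-0.02213009,-0.30816388],mtx=[[407.69638749,0,257.37591367],[0,407.69638749,191.15763035],[0,0,1]])
def tri(a,b):
    p,d=ray(c,a[0]*.64,a[1]*.64); q,e=ray(c1,b[0]*.64,b[1]*.64)
    t=np.linalg.lstsq(np.stack([d,-e],1),q-p,rcond=None)[0]
    A,B=p+d*t[0],q+e*t[1]; print(((A+B)/2).round(3),np.linalg.norm(A-B).round(4))
tri((145,322),(333,314)); tri((182,348),(354,316)); tri((409,345),(459,333))
a=env.capture('scene')['pixels'];cv2.imwrite('pics/sc3.png',a)
print(env.state()['tcp_pos'],env.state()['tool_rot'])
E
```

```text
[ 0.335 -0.265  0.147] 0.0012
[ 0.368 -0.287  0.149] 0.0003
[ 0.563 -0.304  0.095] 0.0042
[ 0.6040638  -0.30322902  0.247298  ] [-3.13760991e+00 -1.61903626e-03  2.35191624e+00]
```

>>> move_arm(moves=[[[0,-0.005,0.005,0,-0.12],[0,-0.008,0.006,0,-0.24],[0,-0.008,0.006,0,-0.36],[0,-0.008,0.006,0,-0.48],[0,-0.008,0.006,0,-0.6],[0,-0.008,0.006,0,-0.72],[0,-0.008,0.006,0,-0.82],[0,-0.008,0.006,0,-0.82],[0,-0.008,0.006,0,-0.82],[0,-0.008,0.006,0,-0.82]]])

```text
time_s: 6.23
tcp_pos: [0.5975, -0.2888, 0.2492]
tool_rot: [-3.14, -0.001, 1.554]
contact_force: [-0.2, -0.3, 0.2]
grip_width: 0.006
gripper_force: 0.0
```

```bash
python3 - <<'E'
from h import *
s=env.state();print(s['tcp_pos'],s['tool_rot'],s['grip_width'])
t=np.array(s['tcp_pos']); yaw=s['tool_rot'][2]
P=np.array([.5728,-.192])
for a in np.r_[.1,.25:1.6:.125]:
    u=np.array([-np.sin(a),-np.cos(a)]);n=np.array([np.cos(a),-np.sin(a)])
    q=P+.105*u+.023*n; print(round(a,3),(q-t[:2]).round(4),round(np.pi/2-a-yaw,3))
E
```

```text
[ 0.59753053 -0.2888129   0.24917714] [-3.14011800e+00 -6.65361733e-04  1.55384266e+00] 0.0061430113046427315
0.1 [-0.0123 -0.01  ] -0.083
0.25 [-0.0284 -0.0106] -0.233
0.375 [-0.0418 -0.0093] -0.358
0.5 [-0.0549 -0.0064] -0.483
0.625 [-0.0675 -0.0018] -0.608
0.75 [-0.0795  0.0043] -0.733
0.875 [-0.0906  0.0119] -0.858
1.0 [-0.1007  0.0207] -0.983
1.125 [-0.1096  0.0308] -1.108
1.25 [-0.1171  0.0419] -1.233
1.375 [-0.1232  0.0538] -1.358
1.5 [-0.1278  0.0664] -1.483
```

>>> move_arm(moves=[[[0,0,-0.01,-0.04,0],[0,0,-0.01,-0.08,0],[0,0,-0.01,-0.12,0],[0,0,-0.01,-0.141,0],[0,-0.006,-0.01,-0.141,-0.04],[0,-0.013,-0.01,-0.141,-0.08],[0,-0.02,-0.0105,-0.141,-0.16],[0,-0.028,-0.0105,-0.141,-0.23]]])

```text
time_s: 6.9
tcp_pos: [0.5696, -0.2994, 0.1082]
tool_rot: [-3.141, -0.0, 1.32]
contact_force: [-0.7, 0.0, 0.6]
grip_width: 0.007
gripper_force: 0.0
```

>>> move_arm(moves=[[[0,-0.0065,0.0005,0,-0.065],[0,-0.0135,0.0015,0,-0.125],[0,-0.02,0.0025,0,-0.19],[0,-0.0265,0.004,0,-0.25],[0,-0.033,0.006,0,-0.315],[0,-0.039,0.009,0,-0.375],[0,-0.045,0.012,0,-0.44],[0,-0.051,0.015,0,-0.5]]])

```text
time_s: 7.57
tcp_pos: [0.5192, -0.2852, 0.1091]
tool_rot: [3.139, 0.0, 0.82]
contact_force: [1.1, -2.8, -0.3]
grip_width: 0.006
gripper_force: 1.3
```

>>> move_arm(moves=[[[0,-0.006,0.004,0,-0.06],[0,-0.011,0.0075,0,-0.125],[0,-0.0165,0.012,0,-0.19],[0,-0.021,0.0165,0,-0.25],[0,-0.026,0.0215,0,-0.315],[0,-0.03,0.0265,0,-0.375],[0,-0.034,0.032,0,-0.44],[0,-0.0375,0.0375,0,-0.5],[0,-0.041,0.0435,0,-0.565],[0,-0.0435,0.0495,0,-0.625],[0,-0.046,0.056,0,-0.69],[0,-0.048,0.06,0,-0.73]]])

```text
time_s: 8.57
tcp_pos: [0.4709, -0.2244, 0.109]
tool_rot: [3.141, -0.0, 0.09]
contact_force: [1.5, -1.8, 0.3]
grip_width: 0.003
gripper_force: 1.0
```

>>> move_arm(moves=[[[0,-0.0005,0.003,0,-0.03],[0,-0.001,0.006,0,-0.05],[0,-0.001,0.008,0,-0.05],[0,-0.001,0.009,0,-0.05]]])

```text
time_s: 8.9
tcp_pos: [0.4699, -0.2153, 0.1088]
tool_rot: [3.141, 0.0, 0.043]
contact_force: [-0.2, -1.1, 0.5]
grip_width: 0.005
gripper_force: 0.6
```

```bash
python3 - <<'E'
from h import *
s=env.state();print(s['tcp_pos'],s['tool_rot'],s['contact_force'])
a=cap('wrist')['pixels']; c=cap('side'); b=c['pixels'][145:265,195:355]
cv2.imwrite('pics/l.png',np.hstack([cv2.resize(x,(400,300),interpolation=cv2.INTER_CUBIC) for x in (a,b)]))
E
```

```text
[ 0.46993841 -0.21532242  0.10879808] [3.14141009e+00 1.88289694e-04 4.26674266e-02] [-0.23647802 -1.13786607  0.47663296]
```

View pics/l.png

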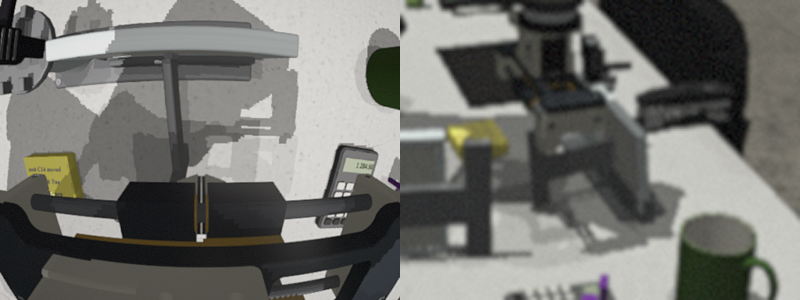

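The leg is almost square out in the wrist view ((175,60) to (180,180)), and the flag points to +x at (35,48). I'll push on until the force shows the stop.

>>> move_arm(moves=[[[0,0,0.001,0,0],[0,0,0.002,0,0],[0,0,0.003,0,0],[0,0,0.004,0,0],[0,0,0.004,0,0]]])

```text
time_s: 9.42
tcp_pos: [0.47, -0.2113, 0.1088]
tool_rot: [3.142, -0.0, 0.041]
contact_force: [0.8, -0.8, 0.8]
grip_width: 0.002
gripper_force: 0.6
```

>>> move_arm(moves=[[[0,0,0.001,0,0],[0,0,0.002,0,0],[0,0,0.003,0,0],[0,0,0.003,0,0]]])

```text
time_s: 9.75
tcp_pos: [0.47, -0.2082, 0.1087]
tool_rot: [-3.142, 0.0, 0.041]
contact_force: [1.0, -1.3, 0.6]
grip_width: 0.005
gripper_force: 0.6
```

>>> move_arm(moves=[[[0,0,0.001,0,0],[0,0,0.002,0,0],[0,0,0.003,0,0],[0,0,0.004,0,0],[0,0,0.004,0,0]]])

```text
time_s: 10.17
tcp_pos: [0.4706, -0.2068, 0.1095]
tool_rot: [3.137, -0.002, 0.041]
contact_force: [-1.3, -10.4, 1.3]
grip_width: 0.006
gripper_force: 5.4
```

```bash
python3 - <<'E'
from h import *
import pickle
s=env.state();print(s['tcp_pos'],s['contact_force'],s['gripper_force'])
c=cap('wrist'); pickle.dump(c,open('w5.pkl','wb')); cv2.imwrite('pics/l2.png',cv2.resize(c['pixels'][0:300,60:460],(800,600),interpolation=cv2.INTER_CUBIC))
E
```

```text
[ 0.47061325 -0.20679525  0.10951927] [ -1.26485234 -10.39168708   1.25700216] 5.403358677367578
```

View pics/l2.png

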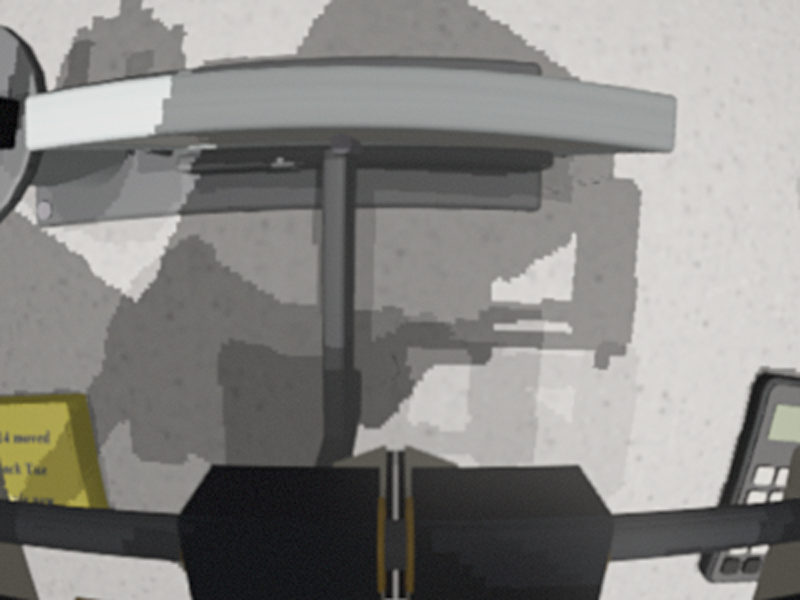

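Contact rose to 10 N and the leg is square out (hinge (340,145) to post (345,450)), so it is at its stop. Now back off and compute the board centre.

```bash
python3 - <<'E'
from h import *
import pickle
c=pickle.load(open('w5.pkl','rb'))
f=lambda u,v,z=.118: onz(c,60+u/2,v/2,z).round(4)
A,B=f(27,120),f(676,124)
print(A,B,(A+B)/2,np.arctan2(*(B-A)[:2]), f(350,68),f(350,130),f(340,147,.116),f(345,360,.077))
print(env.state()['tcp_pos'])
E
```

```text
[ 0.5707 -0.1129  0.118 ] [ 0.5724 -0.2675  0.118 ] [ 0.57155 -0.1902   0.118  ] 3.1305969777380582 [ 0.5776 -0.1927  0.118 ] [ 0.5635 -0.1933  0.118 ] [ 0.5599 -0.1911  0.116 ] [ 0.5021 -0.1909  0.077 ]
[ 0.47061623 -0.20682461  0.10948739]
```

>>> move_arm(moves=[[[0,0,-0.008,0,0],[0,-0.003,-0.02,0,0],[0.01,-0.003,-0.03,0.03,0],[0.04,-0.003,-0.03,0.07,0.1],[0.06,0,-0.03,0.11,0.22],[0.08,0.02,-0.02,0.12,0.34],[0.09,0.04,0,0.12,0.46],[0.09,0.06,0.01,0.12,0.58],[0.09,0.08,0.015,0.12,0.7],[0.09,0.1,0.015,0.12,0.82],[0.09,0.11,0.015,0.12,0.94],[0.09,0.11,0.015,0.12,1.06]]])

```text
time_s: 11.22
tcp_pos: [0.5814, -0.1894, 0.2277]
tool_rot: [-3.141, -0.001, 1.108]
contact_force: [-1.1, 0.1, -0.3]
grip_width: 0.681
gripper_force: 0.0
```

>>> move_arm(moves=[[[0.0918,0,0,0,0.12],[0.0918,0,0,0,0.24],[0.0918,0,0,0,0.36],[0.0918,0,0,0,0.48],[0.0918,0,0,0,0.51],[0.0918,0,0,0,0.51],[0.0918,0,0,0,0.51]]])

```text
time_s: 11.8
tcp_pos: [0.5797, -0.1897, 0.2283]
tool_rot: [-3.141, -0.001, 1.609]
contact_force: [0.0, -0.2, 0.3]
grip_width: 1.002
gripper_force: 0.0
```

```bash
python3 - <<'E'
from h import *
c=cap('wrist'); s=env.state();print(s['tcp_pos'],s['tool_rot'])
for p in ([.5808,-.1916,.118],[.5775,-.114,.118],[.584,-.2695,.118]): print(proj(c,p))
cv2.imwrite('pics/b.png',cv2.resize(c['pixels'],(800,600)))
E
```

```text
[ 0.57977434 -0.18967223  0.22840305] [-3.14099951e+00 -6.55832070e-04  1.60913192e+00]
(np.float64(259.5295545879208), np.float64(197.0125510382009))
(np.float64(259.24982849738115), np.float64(106.86721807275212))
(np.float64(259.54396381112423), np.float64(273.3740144274516))
```

```bash
python3 - <<'E'
from h import *
g=cv2.imread('pics/b.png')[:, 300:540]
cv2.imwrite('pics/b1.png',g[100:560])
E
```

```text
(no output)
```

View pics/b1.png

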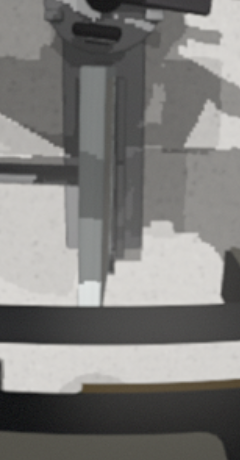

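The board top runs from (94,66) to (90,295) in this crop, about 7 mm towards the robot, so the board leans within its slot play. The leg is straight out to the left and the flag points right (open). I'll descend and grip, which will right it.

>>> move_arm(moves=[[[0.0918,-0.001,-0.001,-0.03,0],[0.0918,-0.001,-0.001,-0.06,0],[0.0918,-0.001,-0.001,-0.09,0],[0.0918,-0.001,-0.001,-0.11,0],[0.0918,-0.001,-0.001,-0.12,0],[0.06,-0.001,-0.001,-0.12,0],[0.04,-0.001,-0.001,-0.12,0],[0.025,-0.001,-0.001,-0.12,0],[0.018,-0.001,-0.001,-0.12,0],[0.008,-0.001,-0.001,-0.12,0],[0.008,-0.001,-0.001,-0.12,0],[0.008,-0.001,-0.001,-0.12,0]]], force=25)

```text
time_s: 12.85
tcp_pos: [0.5792, -0.1906, 0.1094]
tool_rot: [3.141, 0.0, 1.611]
contact_force: [-0.6, 0.7, 0.3]
grip_width: 0.544
gripper_force: 0.0
```

>>> move_arm(moves=[[[0.008,0,0,0,0],[0.008,0,0,0,0],[0.008,0,0,0,0],[0.008,0,0,0,0]]])

```text
time_s: 13.18
tcp_pos: [0.5789, -0.1905, 0.1087]
tool_rot: [-3.141, -0.0, 1.611]
contact_force: [-0.8, -0.3, 0.5]
grip_width: 0.251
gripper_force: 0.2
```

>>> move_arm(moves=[[[0.008,0,0,0,0],[0.008,0,0,0,0],[0.008,0,0,0,0],[0.008,0,0,0,0],[0.008,0,0,0,0],[0.008,0,0,0,0]]])

```text
time_s: 13.68
tcp_pos: [0.579, -0.1905, 0.1087]
tool_rot: [-3.142, -0.0, 1.611]
contact_force: [-0.3, -0.5, 0.2]
grip_width: 0.149
gripper_force: 24.9
```

>>> move_arm(moves=[[[0.008,0,0,0.005,0],[0.008,0,0,0.015,0],[0.008,0,0,0.03,0],[0.008,0,0,0.045,0],[0.008,0,0,0.065,0],[0.008,0,0,0.085,0],[0.008,0,0,0.105,0],[0.008,0,0,0.125,0],[0.008,0,0,0.145,0],[0.008,0,0,0.165,0],[0.008,0,0,0.18,0],[0.008,0,0,0.19,0]]])

```text
time_s: 14.68
tcp_pos: [0.5792, -0.1905, 0.3014]
tool_rot: [3.139, 0.001, 1.611]
contact_force: [0.1, 0.2, -3.6]
grip_width: 0.146
gripper_force: 24.9
```

```bash
python3 - <<'E'
from h import *
s=env.state();print(s['tcp_pos'],s['contact_force'],s['moment'],s['grip_width'])
c=cap('side'); k=proj(c,s['tcp_pos']); x,y=int(k[0])-80,int(k[1])-40
a=cap('wrist')['pixels']
cv2.imwrite('pics/g.png',np.hstack([cv2.resize(q,(400,300),interpolation=cv2.INTER_CUBIC) for q in (a,c['pixels'][y:y+120,x:x+160])]))
E
```

```text
[ 0.5792426  -0.19048766  0.30136691] [ 0.09431884  0.17297257 -3.59098488] [-0.01272083 -0.169085   -0.00274887] 0.14587532094292754
```

View pics/g.png

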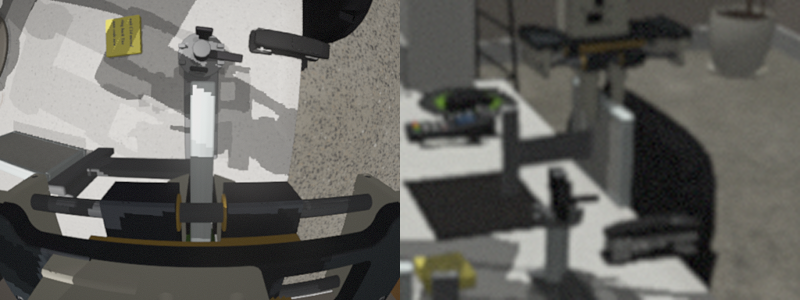

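The board is held upright with its leg out, clear of the rack; the knob flag points to +x, and the weight reads 3.6 N. I'll carry it over the knob to the mat.

>>> move_arm(moves=[[[0.008,0,0.015,0,0],[0.008,0.002,0.045,0,0],[0.008,0.004,0.08,0,0],[0.008,0.006,0.12,0,0],[0.008,0.008,0.16,0,0],[0.008,0.01,0.2,0,-0.01],[0.008,0.012,0.24,0,-0.01],[0.008,0.014,0.28,0,-0.02],[0.008,0.016,0.32,0,-0.02],[0.008,0.018,0.36,0,-0.02],[0.008,0.019,0.39,0,-0.02],[0.008,0.019,0.408,0,-0.02]]])

```text
time_s: 15.78
tcp_pos: [0.5965, 0.222, 0.2968]
tool_rot: [-3.138, -0.001, 1.594]
contact_force: [0.1, -0.9, -3.7]
grip_width: 0.153
gripper_force: 24.9
```

>>> move_arm(moves=[[[0.008,0,0,0,0],[0.008,0,0,-0.02,0],[0.008,0,0,-0.05,0],[0.008,0,0,-0.08,0],[0.008,0,0,-0.11,0],[0.008,0,0,-0.135,0],[0.008,0,0,-0.155,0],[0.008,0,0,-0.17,0],[0.008,0,0,-0.18,0],[0.008,0,0,-0.18,0],[0.008,0,0,-0.18,0]]])

```text
time_s: 16.7
tcp_pos: [0.5976, 0.2174, 0.1183]
tool_rot: [-3.14, 0.0, 1.591]
contact_force: [-0.1, 0.7, -3.2]
grip_width: 0.149
gripper_force: 24.9
```

```bash
python3 - <<'E'
from h import *
s=env.state();print(s['tcp_pos'],s['tool_rot'],s['contact_force'],s['grip_width'])
c=cap('wrist'); g=cv2.cvtColor(c['pixels'],cv2.COLOR_BGR2GRAY)
K=np.array(c['mtx'])
for z in [.004]:
  for P in ([.441,.217,z],[.641,.217,z],[.443,.3,z],[.64,.3,z]):
    u,v=proj(c,P); v=int(v); print(P,round(u),v,g[v,max(0,int(u)-12):int(u)+13].tolist() if 0<=v<384 else 0)
E
```

```text
[0.59764504 0.21738956 0.11830579] [-3.14033591e+00  3.12823584e-04  1.59067715e+00] [-0.08317301  0.66538104 -3.22476391] 0.14889322336788244
[0.441, 0.217, 0.004] 98 190 [109, 110, 108, 108, 107, 108, 108, 110, 110, 107, 107, 111, 109, 92, 46, 15, 22, 17, 14, 22, 21, 19, 17, 18, 23]
[0.641, 0.217, 0.004] 307 194 [55, 51, 53, 52, 50, 50, 50, 52, 48, 51, 46, 56, 79, 100, 103, 100, 95, 95, 93, 95, 93, 94, 96, 95, 96]
[0.443, 0.3, 0.004] 94 104 [191, 190, 190, 190, 191, 191, 190, 187, 188, 190, 171, 97, 30, 36, 38, 40, 40, 40, 36, 38, 41, 37, 37, 39, 39]
[0.64, 0.3, 0.004] 311 100 [63, 62, 62, 64, 59, 65, 66, 70, 65, 67, 105, 177, 212, 217, 215, 214, 212, 212, 211, 209, 210, 210, 211, 209, 209]
```

The mat edges match within about 2 mm. Lower gently.

>>> move_arm(moves=[[[0.008,0,0,-0.003,0],[0.008,0,0,-0.006,0],[0.008,0,0,-0.008,0],[0.008,0,0,-0.01,0],[0.008,0,0,-0.011,0],[0.008,0,0,-0.012,0],[0.008,0,0,-0.012,0]]])

```text
time_s: 17.33
tcp_pos: [0.598, 0.2175, 0.1066]
tool_rot: [3.142, 0.0, 1.591]
contact_force: [0.2, -0.6, -3.6]
grip_width: 0.15
gripper_force: 24.9
```

>>> move_arm(moves=[[[0.008,0,0,-0.0005,0],[0.008,0,0,-0.001,0],[0.008,0,0,-0.0015,0],[0.008,0,0,-0.0015,0],[0.008,0,0,-0.0015,0]]])

```text
time_s: 17.75
tcp_pos: [0.5986, 0.2176, 0.1058]
tool_rot: [3.14, -0.0, 1.591]
contact_force: [3.0, -1.0, -1.1]
grip_width: 0.146
gripper_force: 24.9
```

>>> move_arm(moves=[[[0.008,0,0,-0.0005,0],[0.008,0,0,-0.0005,0],[0.008,0,0,-0.0005,0]]])

```text
time_s: 18.0
tcp_pos: [0.5985, 0.2175, 0.1051]
tool_rot: [3.14, -0.0, 1.591]
contact_force: [3.0, 0.2, 0.0]
grip_width: 0.149
gripper_force: 24.9
```

>>> move_arm(moves=[[[0.014,0,0,-0.0005,0],[0.017,0,0,-0.0005,0],[0.022,0,0,-0.0005,0],[0.03,0,0,-0.0005,0],[0.04,0,0,-0.0005,0],[0.05,0,0,-0.0005,0],[0.05,0,0,-0.0005,0],[0.05,0,0,0.02,0],[0.05,0,0,0.05,0],[0.05,0,0,0.09,0],[0.05,0,0,0.13,0],[0.05,0,0,0.16,0]]], force=5)

```text
time_s: 19.0
tcp_pos: [0.5983, 0.2176, 0.2684]
tool_rot: [3.138, -0.001, 1.591]
contact_force: [1.3, 0.1, 0.3]
grip_width: 0.544
gripper_force: 0.0
```

>>> move_arm(moves=[[[0.05,-0.01,-0.03,0.02,0],[0.05,-0.02,-0.06,0.03,0],[0.05,-0.02,-0.1,0.03,0],[0.05,-0.02,-0.14,0.03,0],[0.05,-0.02,-0.16,0.03,0],[0.05,-0.02,-0.16,0.03,0],[0.05,-0.02,-0.16,0.03,0]]])

```text
time_s: 19.58
tcp_pos: [0.578, 0.0566, 0.2948]
tool_rot: [3.141, -0.0, 1.588]
contact_force: [-0.2, -0.7, 0.1]
grip_width: 0.546
gripper_force: 0.0
```

```bash
python3 - <<'E'
from h import *
import pickle
s=env.state();print(s['tcp_pos'],s['contact_force'],s['grip_width'])
c=cap('wrist'); pickle.dump(c,open('w9.pkl','wb'))
g=cv2.cvtColor(c['pixels'],cv2.COLOR_BGR2GRAY)
# board top scanned along x at several y at z=.114
for y in (.155,.18,.25,.28):
    print(y,[int(g[int(round(v)),int(round(u))]) if 0<=v<384 else -1 for u,v in (proj(c,[x,y,.114]) for x in np.arange(.57,.63,.003))])
print('leg',[int(g[int(round(v)),int(round(u))]) for u,v in (proj(c,[.54,y,.073]) for y in np.arange(.19,.245,.003))])
print('post',[int(g[int(round(v)),int(round(u))]) for u,v in (proj(c,[.495,y,.112]) for y in np.arange(.19,.245,.003))])
cv2.imwrite('pics/end.png',c['pixels'])
E
```

```text
[0.57797587 0.05660677 0.29484832] [-0.24026426 -0.68577791  0.09290582] 0.5461178652004518
0.155 [45, 45, 49, 49, 46, 41, 157, 141, 232, 229, 224, 225, 92, 52, 53, 52, 53, 56, 132, 217, 216]
0.18 [42, 46, 44, 46, 42, 40, 135, 210, 230, 228, 221, 221, 34, 41, 46, 46, 45, 51, 199, 215, 213]
0.25 [45, 45, 45, 45, 47, 61, 115, 214, 226, 226, 228, 160, 24, 27, 42, 46, 48, 42, 213, 208, 208]
0.28 [-1, -1, -1, -1, -1, -1, -1, -1, -1, -1, -1, -1, -1, -1, -1, -1, -1, -1, -1, -1, -1]
leg [37, 39, 40, 27, 23, 26, 38, 51, 49, 147, 174, 86, 46, 49, 45, 44, 43, 48, 49]
post [37, 37, 45, 47, 49, 49, 49, 50, 49, 177, 162, 80, 45, 44, 47, 45, 43, 44, 45]
```

The board top is at x≈0.597 and upright. The leg is straight at y≈0.22, both mid-leg and at the post. The gripper is clear, so I'm handing in.

```bash
python3 -c "
from rig import env
print(env.job_done())"
```

```text
the job is handed in; nothing more can be done
None
```

The job is handed in, but no verdict came back: my last measurements show the lock open, the leg out at its stop, and the board upright and central on the mat, and I viewed 11 pictures where the limit was 10.

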